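Find and open the hidden hatch in the panelling

TASK

The panelling section lying face up on the bench has four identical panels; one of them is a hidden inspection hatch hung on pivots at mid-length. Press the panels gently with a fingertip, near the edge on the robot's side, to find the one that rocks, then push that one fully open, so that it stands up nearly vertical against its stop and stays there by itself. Only press and push: pick nothing up, press hard on nothing, and leave the tools and parts lying on and around the panelling where they are.

Things in the scene. Friction and masses are not known exactly. Their poses are not given: they have to be found in the camera images.
- panelling: Light-wood wall panelling, 220 (x) by 680 mm (y), face up, held fast on 70 mm bearers. Origin on the bench under its middle; x to its far side, y to the robot's left, z up. Frame 22 mm thick, face 92 mm above the bench. Four openings in a row along y, 130 (x) by 110 mm (y), pitch 150 mm; 40 mm muntins between, 45 mm near and far rails, 60 mm end stiles; free space below, down to the bench.
- bay1 (a point): Centre of the face of the first panel (robot's left, +y), 90 mm above the bench; axes as the panelling. All four panels look alike: a 9 mm board, 126 (x) by 106 mm (y), its margin 4 mm below the frame's face, with a field 76 by 56 mm raised 2 mm more in its middle. Three are fixed and do not give; the fourth, in any bay, is the hatch (see hatch).
- bay2 (a point): The same point of the second panel, 150 mm from the first. By each end of the row a steel bench holdfast, a bent bar standing 35 mm outside the panelling and reaching about 65 mm above the frame's face, has its foot on the end stile. Nothing else stands taller than 30 mm on the panelling.
- bay3 (a point): The same point of the third panel. (The hatch, once tilted by a press, turns on towards its stop when its raised far edge is pushed back towards the robot from the far side.)
- bay4 (a point): The same point of the fourth panel (the rightmost from the robot, -y).
- hatch (a joint): Angle of the hatch, whichever bay it is in. It turns about the panelling's y at mid-length of the board, 83.5 mm above the bench: 0 closed; grows as its edge on the robot's side goes down and its far edge rises; 1.40 rad (80 deg) at its stop, upper edge then 53 mm above the frame. It does not tilt the other way. Friction of 0.1 N m (2 to 3 N near the edge) holds it at any angle. Balanced.
- pencil: Flat red carpenter's pencil, 120 mm long, 13 by 8 mm, lying along x on the end stile at the robot's right. Loose; leave it. Origin under its middle.
- sanding_block: Cork sanding block, 90 by 30 mm, 22 mm high, lying along x on the muntin between bays 2 and 3. Loose; leave it. Origin under its middle.
- knob: Brass cabinet knob, 25 mm across and 27 mm high, standing on the far rail at the end of the muntin between bays 1 and 2. Loose; leave it. Origin under its middle.
- glue: White glue bottle with a yellow band and an orange nozzle, 62 mm across, 164 mm high, standing on the bench beyond the panelling. Loose; leave it. Origin under its middle.
- tape_measure: Yellow tape measure, 70 by 70 mm, 36 mm high, on the bench beyond the panelling. Loose; leave it. Origin under its middle.
- block_plane: Small steel block plane, 150 by 48 mm, about 60 mm high, on the bench beyond the panelling. Loose; leave it. Origin under its middle.

How it is judged:
On the way, in this order (a step that is already met when the one before it is completed fails the run):
1. the hatch rocks under the press (value of joint hatch above 0.08 rad), for 0.1 s.
2. the hatch is pushed fully open (value of joint hatch above 1.25 rad), for 0.2 s.
At the end, for the whole second after the job is handed in: The hatch stands open beyond 1.25 rad (72 degrees; its stop is at 80) and at rest, and every loose tool or part is within 20 mm of where it lay (value of joint hatch above 1.25 rad and velocity of joint hatch between -0.05 and 0.05 rad/s and distance of each of pencil, sanding_block, knob, glue, tape_measure, block_plane from where it was at the start of the episode below 0.02 m); the robot touches nothing.
It fails at once if the robot presses on something with more than 90 N (contact force between any of the fingers, the arm and anything else above 90 N).
It fails at once if a loose tool or part is lifted, carried or pushed more than 20 mm (distance of any of pencil, sanding_block, knob, glue, tape_measure, block_plane from where it was at the start of the episode above 0.02 m).
It also fails if it takes over 54 s, if anything falls off the work surface, if the arm or the gripper's body presses on something with over 40 N, if the wrist force passes 120 N, or if a joint passes its speed limit or range.

ROBOT

A 6-joint arm with a two-finger parallel gripper is mounted at the origin on the work surface. World frame = base frame: x ahead of the robot, y to its left, z up, the work surface at z = 0. Lengths are in m, angles in rad, forces in N, time in s.
With the tool pointing down it reaches from about 0.325 to 0.775 m from the base axis. Payload 9.3 kg.
Tool frame: the origin (TCP) lies midway between the tips of the shut fingers; the grasp point (between the pads) lies 19 mm behind it; x points along the fingers, y is the direction in which the jaws open and shut, and the axes are right-handed (so a half turn about x gives the same grasp; the last joint's range is limited). The gripper opens to 85 mm and grips with 20 to 120 N. Pads are 22 mm wide; open, the fingers measure 114 mm over their backs; the gripper's body (76 mm by 85 mm) begins 54 mm behind the grasp point. The pads swing forward as they close: fully open they stand 13 mm farther back than shut.
Start: joints at [1.068, 0.259, 0.021, 1.334, 0, 1.418], TCP at [0.188, 0.517, 0.231] pointing down, gripper open.
Joint ranges: [-3.04, 3.04], [-0.91, 1.82], [-1.04, 1.36], [-1.92, 1.95], [-1.52, 1.45], [-3.14, 3.14]. Speed limits (rad/s): [2.22, 2.22, 2.79, 3.14, 3.14, 3.14].

INTERFACE

Orientations are given as a 3x3 rotation matrix whose columns are the frame's x, y, z axes.
In Python, from workcell import env gives the robot as it stands. The module is installed in compiled form; this text tells all that it offers.
- The arm moves only by the tool play_rows, never from a script. Its argument "moves" is a list of rows, each an object with "linear": the shift along the tool's x, y, z in mm, a list of three; "roll": the turn about the tool's x in rad. In form: [{"linear": [dx, dy, dz], "roll": roll}, ...]. A call has 1 to 8 rows; each row is the pose to reach, as a shift and turn from the pose commanded when the call began, along the tool's axes at that moment; what a row does not reach only later rows make up. A row lasts 1/8 s, in which the tool goes at most 62.5 mm and 10.7 degrees, less where a joint would pass 70% of its speed; a pose out of reach is approached as far as the arm can. A call with a gripper value outside its range is refused whole. "gripper" is the finger opening in mm, from 0 to 85.4, set as the call begins (left out, the last holds). The fingers move at their own pace and stop on an object; the grip force is fixed at half the most. Time passes only in rows, so rows that repeat a pose let the fingers close. It gives the time, the measured TCP pose, the force and the opening at its end, in the units of the state.
- env.read_state(): the state, without advancing time (a new reading comes with each control period).
- env.snapshot(name): name is "side" or "top" or "wrist"; returns a dict with "frame" (420x560x3 uint8, red, green, blue), "range_z" (420x560 float32, m along the optical axis (not along the pixel's ray), 0 where there is no reading), "K" (3x3 intrinsics, pixels), "camera_from_world" (4x4, takes a point from world to camera coordinates); the wrist camera has in their place "hand_eye" (4x4, takes a point from camera to tool coordinates, whose origin is the TCP and whose axes are the tool frame's). Camera axes: x right, y down, z forward; pixel columns grow to the right and rows downward; lengths in m; the calibration is good to about 2 mm. A picture is of the moment at which its call begins: read the wrist's pose just before it.
- env.hand_in(): hands the job in, once; it reports no verdict.
The state is a dict: "time": time; "joints": joint angles; "dq": joint speeds; "joint_efforts": joint torques, N m; "position": TCP position; "tcp_rot": TCP orientation; "contact_force": force on the tool from outside, world axes, zero at the start; "torque": the same for the moment, N m; "width": finger opening in m.
Only numpy, scipy, OpenCV 4.12 (cv2) and the standard library are available. Lean on these libraries where they do the work, as an engineer would, in place of code of your own. Each camera call takes 0.05 s, during which the arm holds its last target.

## Working session

There is one attempt and no reset: what is moved stays moved. The work goes in short steps, Python scripts to look and compute and a tool call to move; the robot and the scene stay as the last step left them, time stands still between calls to the robot, and variables do not carry over. Pictures are saved under pics/ and viewed, and the job is handed in when it is done.

Besides the shell and the picture viewer there is one more tool, called after "Call:" as a command line: name --argument value ..., lists and objects as JSON in quotes. play_rows: Moves the arm, as the interface text tells. Its arguments: {"type":"object","properties":{"moves":{"type":"array"},"gripper":{"type":"number"}},"required":["moves"]}

```bash
mkdir -p pics
cat > h.py <<'E'
import numpy as np, cv2
from workcell import env
def save(n,f): cv2.imwrite('pics/'+n+'.png',f[:,:,::-1])
E
python3 - <<'E'
from h import *
import pickle
s=env.read_state();print({k:np.round(v,3).tolist() for k,v in s.items()})
for n in ['side','top','wrist']:
    d=env.snapshot(n);save(n+'0',d['frame']);pickle.dump(d,open(n+'0.pkl','wb'))
    print(n,d['K'].tolist(),np.round(d.get('camera_from_world',d.get('hand_eye')),3).tolist())
E
```

```text
{'time': 0.0, 'joints': [1.068, 0.259, 0.021, 1.334, 0.0, 1.418], 'dq': [0.001, -0.001, 0.001, -0.001, -0.0, -0.0], 'joint_efforts': [0.003, -55.564, 34.453, 0.014, 0.0, -0.0], 'position': [0.188, 0.516, 0.231], 'tcp_rot': [[-0.001, 0.343, 0.939], [-0.001, 0.939, -0.343], [-1.0, -0.001, -0.0]], 'contact_force': [0.759, 0.273, -0.034], 'torque': [-0.013, -0.044, -0.016], 'width': 0.085}
side [[432.29368899695754, 0.0, 279.67925846267985], [0.0, 432.29368899695754, 211.2204697200665], [0.0, 0.0, 1.0]] [[-0.995, -0.101, -0.014, 0.583], [-0.058, 0.678, -0.733, 0.135], [0.084, -0.729, -0.68, 0.867], [0.0, 0.0, 0.0, 1.0]]
top [[502.16797793386183, 0.0, 277.31057994055], [0.0, 502.16797793386183, 214.73978752328225], [0.0, 0.0, 1.0]] [[0.026, -1.0, 0.012, -0.055], [-0.991, -0.027, -0.133, 0.592], [0.133, -0.008, -0.991, 1.024], [0.0, 0.0, 0.0, 1.0]]
wrist [[339.54167059871605, 0.0, 279.05909232599754], [0.0, 339.54167059871605, 208.17132814764508], [0.0, 0.0, 1.0]] [[-0.001, -0.27, 0.963, -0.144], [1.0, -0.001, 0.001, -0.001], [0.001, 0.963, 0.27, -0.069], [0.0, 0.0, 0.0, 1.0]]
```

View pics/top0.png

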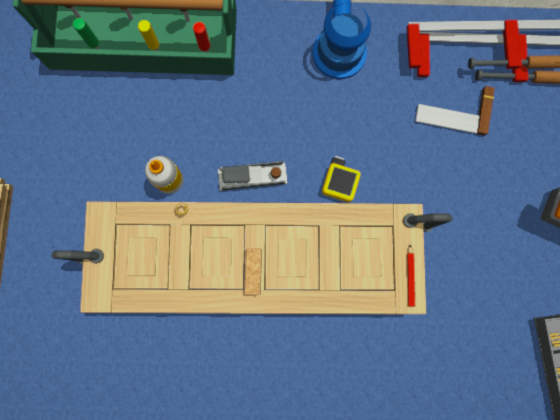

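View pics/side0.png

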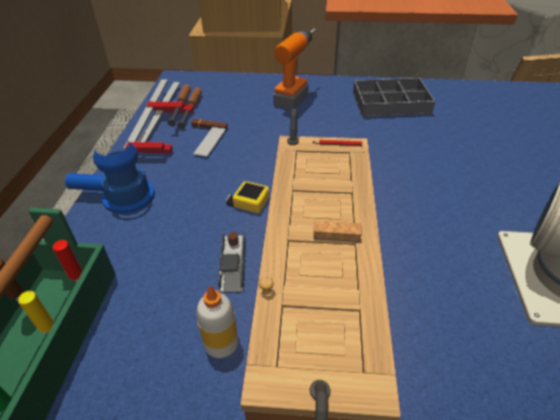

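View pics/wrist0.png

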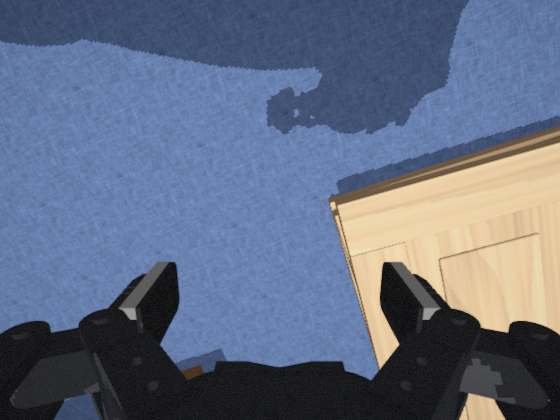

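The top view shows the panelling from (87,202) to (426,313). The bays are centred near u = 141, 217, 292 and 367. The sanding block is at (253,272), the knob at (181,211), the glue at (163,172), the plane at (253,175) and the tape at (342,182). The holdfasts stand at both ends. Next I'll measure the frame.

```bash
cat >> h.py <<'E'
def ray(d,uv,z):
    T=d['camera_from_world'];R=T[:3,:3];t=T[:3,3];c=-R.T@t
    uv=np.atleast_2d(np.array(uv,float));K=d['K']
    r=np.c_[(uv[:,0]-K[0,2])/K[0,0],(uv[:,1]-K[1,2])/K[1,1],np.ones(len(uv))]@R
    return c+r*((z-c[2])/r[:,2])[:,None]
def cloud(d):
    T=d['camera_from_world'];R=T[:3,:3];t=T[:3,3];K=d['K'];Z=d['range_z']
    v,u=np.mgrid[:420,:560];p=np.stack([(u-K[0,2])/K[0,0]*Z,(v-K[1,2])/K[1,1]*Z,Z],-1)
    return (p-t)@R
E
python3 - <<'E'
from h import *
import pickle
for n in ['top','side']:
    d=pickle.load(open(n+'0.pkl','rb'));P=cloud(d);f=d['frame'];hsv=cv2.cvtColor(f,cv2.COLOR_RGB2HSV)
    m=cv2.inRange(hsv,(8,30,130),(25,160,255))&((P[...,2]>.075)&(P[...,2]<.105)&(P[...,0]>.2)&(P[...,0]<.65)).astype(np.uint8)*255
    m=cv2.morphologyEx(m,cv2.MORPH_OPEN,np.ones((3,3)))
    n_,lab,st,_=cv2.connectedComponentsWithStats(m);k=1+np.argmax(st[1:,4]);ys,xs=np.where(lab==k)
    z=np.median(P[lab==k][:,2]);print(n,st[k],'depth z',z)
    w=ray(d,np.c_[xs,ys],.092)[:,:2].astype(np.float32)
    r=cv2.minAreaRect(w);print(r,'\n',cv2.boxPoints(r))
    # objects above the face / beyond
    sel=(P[...,2]>.1)&(P[...,0]>.25)&(P[...,0]<.58)&(abs(P[...,1])<.5)&(d['range_z']>0)
    nn,lb,ss,cc=cv2.connectedComponentsWithStats(sel.astype(np.uint8))
    for i in range(1,nn):
        if ss[i,4]>15:
            q=P[lb==i];print(cc[i].round(),ss[i,4],q.min(0).round(3),q.max(0).round(3))
E
```

```text
top [   81   202   345   112 34963] depth z 0.08948145342035464
((0.501266598701477, 0.005186170339584351), (0.21917548775672913, 0.6776968240737915), 1.1920744180679321) 
 [[ 0.38465312  0.34168136]
 [ 0.398752   -0.33586878]
 [ 0.6178801  -0.33130902]
 [ 0.6037812   0.34624112]]
[429. 221.] 144 [ 0.57  -0.372  0.1  ] [ 0.58  -0.299  0.153]
[253. 271.] 727 [ 0.428 -0.009  0.1  ] [0.517 0.021 0.118]
[ 75. 254.] 399 [0.483 0.31  0.1  ] [0.505 0.386 0.158]
side [  241   136   159   281 31579] depth z 0.09071192160819344
((0.5027042031288147, 0.008173823356628418), (0.21927721798419952, 0.6781373023986816), 1.2292404174804688) 
 [[ 0.38581693  0.34481242]
 [ 0.40036476 -0.33316883]
 [ 0.6195915  -0.32846478]
 [ 0.60504365  0.34951648]]
[295. 126.] 50 [ 0.573 -0.36   0.1  ] [ 0.58  -0.299  0.154]
[337. 230.] 741 [ 0.429 -0.007  0.1  ] [0.519 0.026 0.117]
[321. 401.] 489 [0.484 0.309 0.1  ] [0.507 0.381 0.157]
```

The frame measures 219 × 678 mm, which agrees with the given size, and its centre is about (0.502, 0.007) with a yaw of +1.2°. I'll square the tool to it and go above the near margin of bay 1, with the fingers shut.

Call:
play_rows --moves '[{"linear": [5,-22,42],"roll": -0.06},{"linear": [10,-45,85],"roll": -0.12},{"linear": [15,-68,128],"roll": -0.18},{"linear": [20,-90,171],"roll": -0.24},{"linear": [25,-113,214],"roll": -0.3},{"linear": [30,-135,257],"roll": -0.36},{"linear": [30,-158,300],"roll": -0.371},{"linear": [30,-180,341],"roll": -0.371}]' --gripper 0

```text
time: 1.15
position: [0.448, 0.2293, 0.2011]
tcp_rot: [[-0.0, -0.021, 1.0], [-0.0, 1.0, 0.021], [-1.0, -0.0, -0.0]]
contact_force: [0.1, 0.4, -0.6]
width: -0.0
```

Call:
play_rows --moves '[{"linear": [30,0,0],"roll": 0},{"linear": [60,0,0],"roll": 0},{"linear": [80,0,0],"roll": 0},{"linear": [95,0,0],"roll": 0},{"linear": [95,0,0],"roll": 0},{"linear": [95,0,0],"roll": 0}]'

```text
time: 1.9
position: [0.4475, 0.2309, 0.1069]
tcp_rot: [[0.001, -0.021, 1.0], [0.0, 1.0, 0.021], [-1.0, 0.0, 0.001]]
contact_force: [-0.4, 0.8, -0.1]
width: -0.0001
```

Run:
```python
from h import *
s=env.read_state();print({k:np.round(v,4).tolist() for k,v in s.items()})
for n in ['side','top','wrist']: save(n+'1',env.snapshot(n)['frame'])
```

```text
{'time': 1.9, 'joints': [0.3096, 0.2508, -0.32, 0.9992, -0.0, 0.2883], 'dq': [0.0, -0.004, 0.0053, -0.0019, 0.0012, 0.0009], 'joint_efforts': [-0.0403, -50.4205, 30.1978, -0.017, -0.0014, 0.0], 'position': [0.4475, 0.2309, 0.1069], 'tcp_rot': [[0.0009, -0.0213, 0.9998], [0.0003, 0.9998, 0.0213], [-1.0, 0.0003, 0.0009]], 'contact_force': [-0.3601, 0.8373, -0.0911], 'torque': [-0.024, -0.0075, -0.0454], 'width': -0.0001}
```

View pics/wrist1.png

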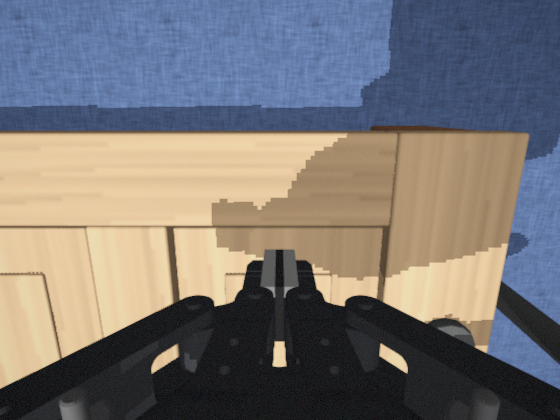

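View pics/side1.png

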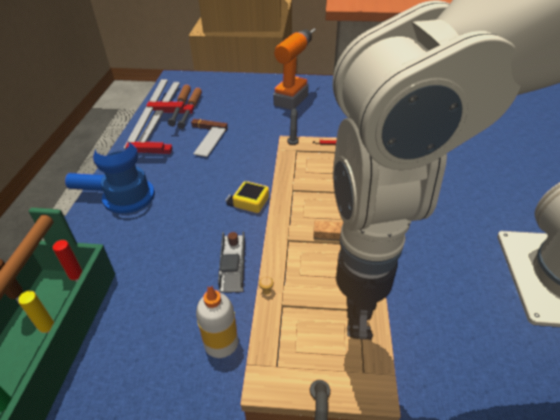

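The fingertips at (280,252) sit inside bay 1, just past its near edge (v≈228). I'll press gently.

Call:
play_rows --moves '[{"linear": [12,0,0],"roll": 0},{"linear": [15,0,0],"roll": 0},{"linear": [17,0,0],"roll": 0},{"linear": [18,0,0],"roll": 0},{"linear": [19,0,0],"roll": 0},{"linear": [20,0,0],"roll": 0},{"linear": [21,0,0],"roll": 0},{"linear": [21,0,0],"roll": 0}]'

```text
time: 3.05
position: [0.4472, 0.2308, 0.0879]
tcp_rot: [[0.002, -0.021, 1.0], [0.001, 1.0, 0.021], [-1.0, 0.001, 0.002]]
contact_force: [-10.4, -3.5, 29.8]
width: -0.0001
```

Bay 1 pushed back with 30 N and did not give, so it is fixed. Next is bay 2.

Call:
play_rows --moves '[{"linear": [-25,0,0],"roll": 0},{"linear": [-50,-20,0],"roll": 0},{"linear": [-50,-70,0],"roll": 0},{"linear": [-50,-120,0],"roll": 0},{"linear": [-50,-150,0],"roll": 0},{"linear": [-30,-150,0],"roll": 0},{"linear": [-12,-150,0],"roll": 0},{"linear": [-12,-150,0],"roll": 0}]'

```text
time: 4.05
position: [0.4497, 0.0806, 0.0966]
tcp_rot: [[-0.002, -0.021, 1.0], [0.0, 1.0, 0.021], [-1.0, 0.0, -0.002]]
contact_force: [-1.1, -0.1, -0.2]
width: -0.0
```

Call:
play_rows --moves '[{"linear": [6,0,0],"roll": 0},{"linear": [9,0,0],"roll": 0},{"linear": [10,0,0],"roll": 0},{"linear": [11,0,0],"roll": 0},{"linear": [12,0,0],"roll": 0},{"linear": [12,0,0],"roll": 0}]'

```text
time: 4.8
position: [0.4506, 0.0809, 0.0879]
tcp_rot: [[0.003, -0.022, 1.0], [-0.0, 1.0, 0.022], [-1.0, -0.0, 0.003]]
contact_force: [-11.5, -1.1, 32.2]
width: -0.0
```

Bay 2 is fixed too. I'll go over the sanding block (top at 0.114) to bay 3, with the tip at about 0.146.

Call:
play_rows --moves '[{"linear": [-30,0,0],"roll": 0},{"linear": [-65,0,0],"roll": 0},{"linear": [-65,-50,0],"roll": 0},{"linear": [-65,-100,0],"roll": 0},{"linear": [-65,-150,0],"roll": 0},{"linear": [-65,-150,0],"roll": 0},{"linear": [-35,-150,0],"roll": 0},{"linear": [-12,-150,0],"roll": 0}]'

```text
time: 5.8
position: [0.4534, -0.0686, 0.0967]
tcp_rot: [[0.0, -0.021, 1.0], [0.0, 1.0, 0.021], [-1.0, 0.0, 0.0]]
contact_force: [-0.5, -0.7, -0.5]
width: -0.0002
```

Call:
play_rows --moves '[{"linear": [0,0,0],"roll": 0},{"linear": [7,0,0],"roll": 0},{"linear": [9,0,0],"roll": 0},{"linear": [10,0,0],"roll": 0},{"linear": [11,0,0],"roll": 0},{"linear": [12,0,0],"roll": 0},{"linear": [12,0,0],"roll": 0}]'

```text
time: 6.68
position: [0.4536, -0.0691, 0.0853]
tcp_rot: [[0.0, -0.021, 1.0], [0.0, 1.0, 0.021], [-1.0, 0.0, 0.0]]
contact_force: [-0.5, 1.2, 2.6]
width: 0.0003
```

Bay 3 gives, with only 2.6 N at z = 0.085, so it is the hatch. I'll tilt it further.

Call:
play_rows --moves '[{"linear": [4,0,0],"roll": 0},{"linear": [8,0,0],"roll": 0},{"linear": [12,0,0],"roll": 0},{"linear": [16,0,0],"roll": 0},{"linear": [20,0,0],"roll": 0},{"linear": [24,0,0],"roll": 0},{"linear": [24,0,0],"roll": 0}]'

```text
time: 7.55
position: [0.453, -0.0691, 0.0608]
tcp_rot: [[-0.001, -0.021, 1.0], [0.0, 1.0, 0.021], [-1.0, 0.0, -0.001]]
contact_force: [-0.2, 0.6, 0.5]
width: -0.0004
```

Run:
```python
from h import *
import pickle
for n in ['side','wrist']:
    d=env.snapshot(n);save(n+'2',d['frame']);
    if n=='side':pickle.dump(d,open('side2.pkl','wb'))
```

```text
(no output)
```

View pics/side2.png

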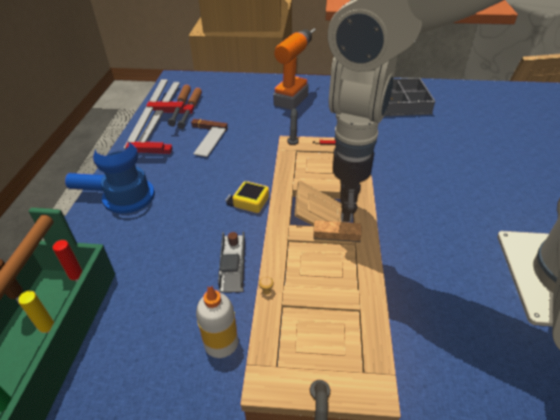

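The side view shows the hatch tilted, with its far edge raised near (305,190). I'll lift off and go over to the far side.

Call:
play_rows --moves '[{"linear": [-30,0,0],"roll": 0},{"linear": [-75,0,0],"roll": 0},{"linear": [-115,0,5],"roll": 0},{"linear": [-115,0,50],"roll": 0},{"linear": [-115,0,100],"roll": 0},{"linear": [-115,0,145],"roll": 0},{"linear": [-85,0,145],"roll": 0},{"linear": [-85,0,145],"roll": 0}]'

```text
time: 8.65
position: [0.5972, -0.0657, 0.1439]
tcp_rot: [[-0.005, -0.021, 1.0], [0.001, 1.0, 0.021], [-1.0, 0.001, -0.005]]
contact_force: [-0.3, 0.8, -0.3]
width: 0.0
```

Run:
```python
from h import *
import pickle
for n in ['side','wrist']:
    d=env.snapshot(n);save(n+'3',d['frame'])
    if n=='side':
        P=cloud(d);s=(abs(P[...,1]+.068)<.045)&(P[...,0]>.43)&(P[...,0]<.6)&(P[...,2]>.04)&(P[...,2]<.135)
        q=P[s];i=np.argsort(-q[:,2])[:300:20];print(q[i].round(3))
        q=q[(q[:,2]>.095)];print(np.polyfit(q[:,0],q[:,2],1))
```

```text
[[ 0.554 -0.106  0.123]
 [ 0.554 -0.079  0.121]
 [ 0.557 -0.113  0.12 ]
 [ 0.555 -0.032  0.119]
 [ 0.55  -0.039  0.119]
 [ 0.553 -0.082  0.118]
 [ 0.548 -0.04   0.118]
 [ 0.546 -0.044  0.117]
 [ 0.546 -0.076  0.116]
 [ 0.547 -0.086  0.116]
 [ 0.559 -0.082  0.115]
 [ 0.544 -0.038  0.114]
 [ 0.542 -0.04   0.113]
 [ 0.539 -0.068  0.112]
 [ 0.539 -0.105  0.111]]
[ 0.55286419 -0.18670852]
```

View pics/side3.png

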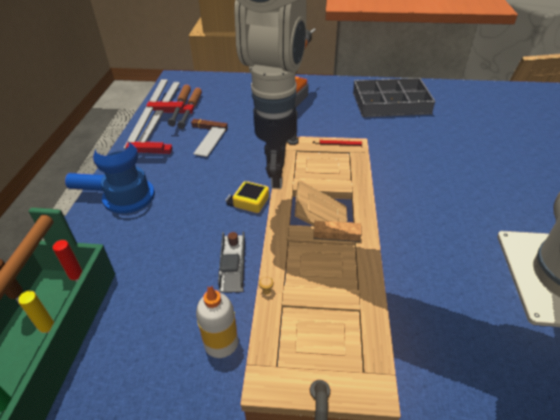

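The far edge is at x≈0.556, z≈0.12. I'll lower the tip to about 0.102 beyond it, then push toward the robot.

Call:
play_rows --moves '[{"linear": [20,0,0],"roll": 0},{"linear": [40,0,0],"roll": 0},{"linear": [41,0,0],"roll": 0},{"linear": [41,0,-10],"roll": 0},{"linear": [41,0,-20],"roll": 0},{"linear": [41,0,-26],"roll": 0},{"linear": [41,0,-32],"roll": 0},{"linear": [41,0,-36],"roll": 0}]'

```text
time: 9.75
position: [0.5675, -0.0671, 0.1083]
tcp_rot: [[0.013, -0.022, 1.0], [-0.0, 1.0, 0.022], [-1.0, -0.0, 0.013]]
contact_force: [20.8, 5.5, 12.1]
width: -0.0001
```

Call:
play_rows --moves '[{"linear": [0,0,-4],"roll": 0},{"linear": [0,0,-8],"roll": 0},{"linear": [0,0,-12],"roll": 0},{"linear": [0,0,-16],"roll": 0},{"linear": [0,0,-19],"roll": 0},{"linear": [0,0,-21],"roll": 0},{"linear": [0,0,-22],"roll": 0},{"linear": [0,0,-22],"roll": 0}]'

```text
time: 10.75
position: [0.5403, -0.0674, 0.1054]
tcp_rot: [[0.0, -0.021, 1.0], [-0.0, 1.0, 0.021], [-1.0, -0.0, 0.0]]
contact_force: [2.5, 0.3, 1.4]
width: -0.0002
```

Call:
play_rows --moves '[{"linear": [0,0,-2],"roll": 0},{"linear": [0,0,-4],"roll": 0},{"linear": [0,0,-6],"roll": 0},{"linear": [0,0,-7],"roll": 0},{"linear": [0,0,-8],"roll": 0},{"linear": [0,0,-8],"roll": 0}]'

```text
time: 11.5
position: [0.5325, -0.0675, 0.1054]
tcp_rot: [[0.0, -0.021, 1.0], [-0.0, 1.0, 0.021], [-1.0, -0.0, 0.0]]
contact_force: [2.2, -0.5, 4.7]
width: -0.0001
```

Run:
```python
from h import *
d=env.snapshot('side');save('side4',d['frame'])
```

```text
(no output)
```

View pics/side4.png

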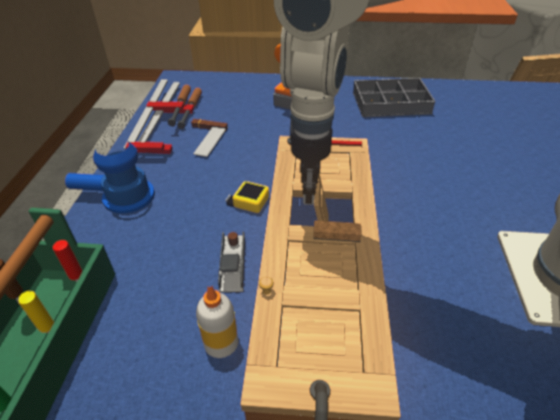

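It is nearly upright and not yet at the stop, since the force is still low. I'll continue in 1 mm steps.

Call:
play_rows --moves '[{"linear": [0,0,-1],"roll": 0},{"linear": [0,0,-2],"roll": 0},{"linear": [0,0,-3],"roll": 0},{"linear": [0,0,-3],"roll": 0}]'

```text
time: 12.05
position: [0.5302, -0.0676, 0.106]
tcp_rot: [[0.002, -0.021, 1.0], [-0.0, 1.0, 0.021], [-1.0, -0.0, 0.002]]
contact_force: [2.8, 1.1, 8.0]
width: -0.0003
```

Call:
play_rows --moves '[{"linear": [0,0,-1],"roll": 0},{"linear": [0,0,-2],"roll": 0},{"linear": [0,0,-3],"roll": 0},{"linear": [0,0,-3],"roll": 0}]'

```text
time: 12.55
position: [0.5295, -0.0677, 0.1063]
tcp_rot: [[0.006, -0.022, 1.0], [0.0, 1.0, 0.022], [-1.0, -0.0, 0.006]]
contact_force: [14.3, 2.8, 2.6]
width: -0.0001
```

The force rose to 14 N with hardly any movement, at x = 0.5295. The predicted stop was 0.530, so it is against the stop. I'll back off and then go up.

Call:
play_rows --moves '[{"linear": [0,0,10],"roll": 0},{"linear": [0,0,30],"roll": 0},{"linear": [0,0,60],"roll": 0},{"linear": [-20,0,70],"roll": 0},{"linear": [-70,0,70],"roll": 0},{"linear": [-120,0,70],"roll": 0},{"linear": [-150,0,70],"roll": 0},{"linear": [-150,0,70],"roll": 0}]'

```text
time: 13.55
position: [0.5969, -0.0664, 0.2569]
tcp_rot: [[0.002, -0.021, 1.0], [-0.001, 1.0, 0.021], [-1.0, -0.001, 0.002]]
contact_force: [-0.4, 0.6, -0.5]
width: 0.0002
```

Run:
```python
from h import *
import pickle
s=env.read_state();print(s['position'],s['contact_force'],np.abs(s['dq']).max())
d=env.snapshot('side');save('side5',d['frame']);d0=pickle.load(open('side0.pkl','rb'))
P=cloud(d);c=np.array([.5036,-.0683]);s=(abs(P[...,1]+.068)<.045)&(abs(P[...,0]-.51)<.05)&(P[...,2]>.094)&(P[...,2]<.16)
q=P[s];print(len(q),q.min(0),q.max(0));f=np.polyfit(q[:,2],q[:,0],1);print('angle deg',90-np.degrees(np.arctan(f[0])))
df=np.abs(d['frame'].astype(int)-d0['frame']).sum(2)
for n,(u,v) in dict(pencil=(338,143),block=(337,230),knob=(266,286),glue=(218,325),tape=(250,196),plane=(232,262)).items():
    print(n,(df[v-15:v+15,u-15:u+15]>60).mean().round(2))
```

```text
[ 0.5968625  -0.06635179  0.25692209] [-0.39421814  0.57905459 -0.5136583 ] 0.07192763468578958
236 [ 0.49917252 -0.1127603   0.09442388] [ 0.51983461 -0.02304545  0.14714824]
angle deg 71.81916527706687
pencil 0.0
block 0.3
knob 0.0
glue 0.0
tape 0.0
plane 0.0
```

View pics/side5.png

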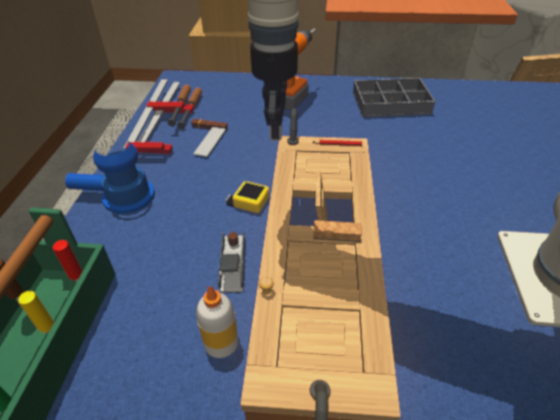

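The plane fit reads 72°, but it uses mixed edge pixels. The largest x, 0.520, suggests about 80°. I'll check this properly, and the block's position as well, from the top view.

Run:
```python
from h import *
import pickle
d=env.snapshot('top');save('top6',d['frame']);e=env.snapshot('side')
cv2.imwrite('pics/zoom6.png',cv2.resize(np.hstack([d['frame'][200:320,240:350],e['frame'][155:275,260:370]])[:,:,::-1],None,fx=3.5,fy=3.5,interpolation=cv2.INTER_CUBIC))
P0=None
for nm,D in (('top0',pickle.load(open('top0.pkl','rb'))),('top6',d),('side0',pickle.load(open('side0.pkl','rb'))),('side6',e)):
    P=cloud(D);s=(P[...,2]>.103)&(P[...,2]<.12)&(abs(P[...,1]-.006)<.025)&(P[...,0]>.41)&(P[...,0]<.535)
    q=P[s];print(nm,'block',len(q),q.mean(0).round(4),q.min(0).round(3),q.max(0).round(3))
for D in (d,e):
    P=cloud(D);s=(abs(P[...,1]+.068)<.04)&(abs(P[...,0]-.51)<.06)&(P[...,2]>.1)
    q=P[s]
    for lo in np.arange(.1,.155,.008):
        k=q[(q[:,2]>=lo)&(q[:,2]<lo+.008)]
        if len(k):print(lo.round(3),len(k),np.percentile(k[:,0],[5,50,95]).round(4))
```

```text
top0 block 725 [0.4724 0.0062 0.1125] [ 0.428 -0.009  0.104] [0.517 0.021 0.118]<stdin>:8: RuntimeWarning: Mean of empty slice.
  ret = um.true_divide(
Traceback (most recent call last):
ValueError: zero-size array to reduction operation minimum which has no identity
```

View pics/zoom6.png

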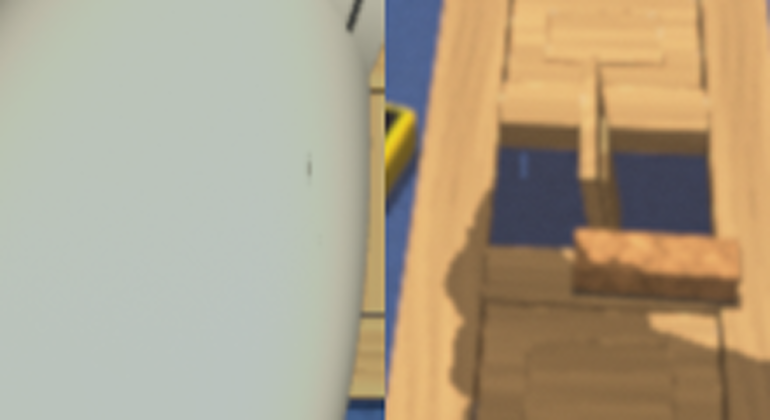

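The arm blocks the top camera. I'll move it out to the left at this safe height.

Call:
play_rows --moves '[{"linear": [0,50,-20],"roll": 0},{"linear": [0,100,-45],"roll": 0},{"linear": [0,150,-70],"roll": 0},{"linear": [0,200,-95],"roll": 0},{"linear": [0,250,-120],"roll": 0},{"linear": [0,300,-145],"roll": 0},{"linear": [0,350,-175],"roll": 0},{"linear": [0,400,-200],"roll": 0}]'

```text
time: 14.7
position: [0.3862, 0.3305, 0.2539]
tcp_rot: [[-0.002, -0.021, 1.0], [-0.001, 1.0, 0.021], [-1.0, -0.001, -0.002]]
contact_force: [0.7, 0.5, 0.8]
width: -0.0001
```

Call:
play_rows --moves '[{"linear": [0,40,-45],"roll": 0},{"linear": [0,80,-90],"roll": 0},{"linear": [0,120,-135],"roll": 0},{"linear": [0,150,-180],"roll": 0},{"linear": [0,150,-180],"roll": 0},{"linear": [0,150,-180],"roll": 0}]'

```text
time: 15.45
position: [0.2047, 0.4753, 0.2542]
tcp_rot: [[-0.001, -0.022, 1.0], [-0.002, 1.0, 0.022], [-1.0, -0.002, -0.001]]
contact_force: [0.2, 0.1, 0.7]
width: 0.0
```

Run:
```python
from h import *
import pickle
d=env.snapshot('top');save('top7',d['frame']);e=env.snapshot('side');save('side7',e['frame'])
T0=pickle.load(open('top0.pkl','rb'));S0=pickle.load(open('side0.pkl','rb'))
cv2.imwrite('pics/zoom7.png',cv2.resize(np.hstack([d['frame'][200:320,240:350],e['frame'][155:275,260:370]])[:,:,::-1],None,fx=3.5,fy=3.5,interpolation=cv2.INTER_CUBIC))
for nm,D in (('top0',T0),('top7',d),('side0',S0),('side7',e)):
    P=cloud(D);s=(P[...,2]>.103)&(P[...,2]<.12)&(abs(P[...,1]-.006)<.025)&(P[...,0]>.41)&(P[...,0]<.535)
    q=P[s]
    if len(q):print(nm,'block',len(q),q.mean(0).round(4),q.min(0).round(3),q.max(0).round(3))
for D in (d,e):
    P=cloud(D);s=(abs(P[...,1]+.068)<.04)&(abs(P[...,0]-.51)<.06)&(P[...,2]>.1);q=P[s]
    for lo in np.arange(.1,.155,.008):
        k=q[(q[:,2]>=lo)&(q[:,2]<lo+.008)]
        if len(k):print(lo.round(3),len(k),np.percentile(k[:,0],[5,50,95]).round(4))
df=np.abs(d['frame'].astype(int)-T0['frame']).sum(2)
for n,(u,v) in dict(pencil=(411,278),block=(253,272),knob=(181,211),glue=(163,175),tape=(342,182),plane=(253,175)).items():
    print(n,(df[v-15:v+15,u-15:u+15]>60).mean().round(2))
```

```text
top0 block 725 [0.4724 0.0062 0.1125] [ 0.428 -0.009  0.104] [0.517 0.021 0.118]
top7 block 729 [0.4724 0.0062 0.1126] [ 0.428 -0.019  0.105] [0.517 0.021 0.119]
side0 block 690 [0.4738 0.0125 0.112 ] [ 0.429 -0.007  0.103] [0.519 0.025 0.117]
side7 block 716 [0.4751 0.0115 0.1121] [ 0.429 -0.017  0.103] [0.519 0.026 0.12 ]
0.1 35 [0.4992 0.5002 0.5027]
0.108 38 [0.5008 0.5017 0.5042]
0.116 70 [0.5023 0.5041 0.5056]
0.124 43 [0.5054 0.5062 0.5071]
0.132 42 [0.5068 0.5077 0.5087]
0.14 208 [0.5087 0.5128 0.5173]
0.148 3 [0.5092 0.5103 0.5111]
0.1 9 [0.5011 0.5015 0.5033]
0.108 23 [0.5018 0.5027 0.5038]
0.116 21 [0.5041 0.5049 0.506 ]
0.124 26 [0.5062 0.5074 0.5085]
0.132 3 [0.5087 0.5088 0.5089]
0.14 127 [0.5097 0.5142 0.5188]
pencil 0.0
block 0.1
knob 0.0
glue 0.0
tape 0.0
plane 0.0
```

View pics/top7.png

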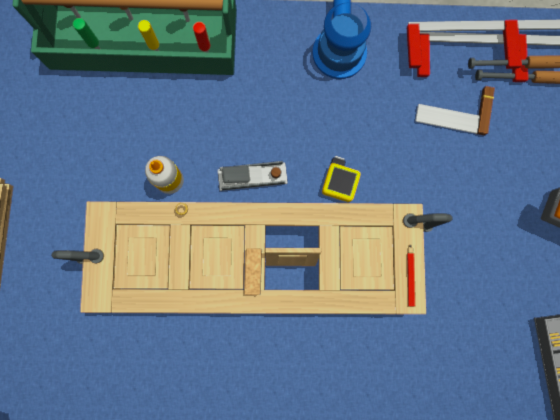

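View pics/zoom7.png

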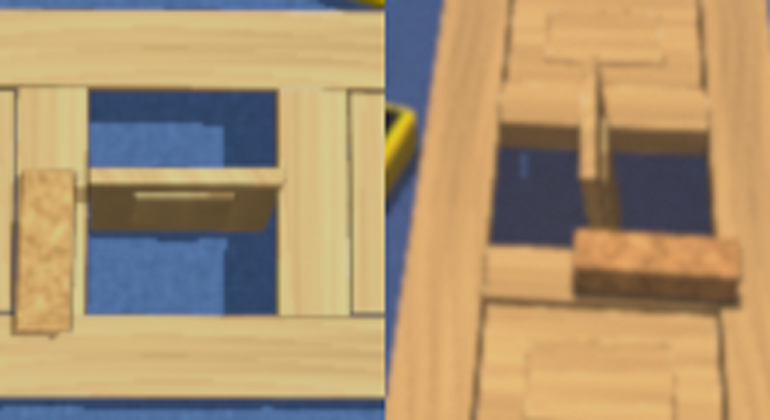

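The hatch face leans about 2 mm per 8 mm of height and its top edge is centred at x≈0.513. That puts it at about 77–80°, and it stays there by itself. The loose parts have not moved, so I'll hand in.

```bash
python3 -c "
from workcell import env
s=env.read_state();print(s['time'],s['contact_force'],abs(s['dq']).max())
print(env.hand_in())"
```

```text
15.55 [0.39294407 0.61191399 0.35981679] 0.010209710012147535
the job is handed in; nothing more can be done
None
```

The hatch is the panel in bay 3. It now stands open against its stop, and I handed the job in at 15.6 s of the 54 s allowed; no verdict was reported.

- **Finding it:** bays 1 and 2 pushed back with about 30 N and did not give. Bay 3 tilted under about 3 N. I did not press bay 4.
- **Opening it:** I tilted the hatch from the near edge, then pushed its raised far edge back from the far side. It stopped where the predicted stop was, at 14 N; the highest force reported at the end of any move was about 34 N, in the bay 2 press.
- **Last checks:** after I backed the arm away, the top and side views put the hatch at about 77–80°. The sanding block was within about 1.5 mm of where it lay, and the pencil, knob, glue, tape measure and plane showed no change. The robot was touching nothing.
- **Disagreement:** an earlier rough plane fit from the side view gave 72°, right at the limit. It was spoiled by mixed edge pixels, and the later height slices in both views and the top edge's position did not support it.

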